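Nest a shoe-rack corner angle into its twin for pair drilling

TASK

The loose aluminium corner angle is to be drilled together with its twin in the green cradle. Roll it into the wooden V rest with its open side up and let go of it there; then take it again another way, so that no finger comes between the two angles, nest it in the V of the twin and slide it gently along until it bears on the steel end plate, both ends flush. Let go and leave the other things on the bench where they are.

Things in the scene. Friction and masses are not known exactly. Their poses are not given: they have to be found in the camera images.
- offcut: Loose aluminium angle, 130 mm long, 0.27 kg, equal legs 44 mm wide outside, 10 mm thick. Origin: mid-length on the outside corner line (heel). Own x along the length; legs run from the heel along +y and +z. Starts with the +y leg flat, pointing roughly away from the robot, +z leg upright. In a V its widest line (outer leg corners, 62 mm apart) is 31 mm above the heel, its top 38 mm.
- rest: Wooden V rest, fixed: base board 150 x 70 x 12 mm with two posts carrying 18 mm thick V saddles 48 mm either side of the middle, 78 mm clear between them, V walls at 45 degrees, 26 mm long up the slope. Origin: centre of its underside on the bench. Own x along the V, z up.
- rest_v (a point): The bottom line of the rest's V at mid-length, 90 mm above the bench: here the heel of the loose angle lies when it rests in the V. Axes as rest.
- cradle: The green drilling cradle, fixed to the bench: a base plate 170 x 90 x 12 mm with two saddles carrying the twin angle, open side up. Origin: on its underside at bench level, below the middle of the twin angle. Own x along the V, towards the steel end plate; z up.
- seat: Twin angle fixed in the cradle: same section and length, V open upwards, legs at 45 degrees. Origin: mid-length on its heel, 26 mm above the bench. Own x along the length to the end plate, y and z up its legs. The nested angle's heel lies at y = z = 10 mm here (14 mm straight above this origin); its leg edges stand 14 mm above the twin's.
- stop: The steel end plate, 8 mm thick, 56 mm wide, rising from 12 to 72 mm above the bench, fixed across the +x end of the cradle. Origin same as cradle; its face towards the V is at +65 mm along x, at the very end of the twin angle.
- stop_face (a point): Point on the end plate's face towards the V, above the cradle's middle line, 26 mm above the bench. Axes as cradle; the face looks along -x.
- flatbar: Bystander: flat aluminium bar 130 x 44 x 10 mm lying on the bench; origin centre of underside, x along its length.
- tin: Bystander: closed steel tin, 76 mm across, 60 mm high; origin centre of underside.
- hammer: Bystander: hammer lying along its own x, head to +x.
- last: Bystander: wooden shoe last about 195 mm long, 64 mm high at the heel; origin on its underside, toe to +x.
Not all that is in view belongs to the job. Of the things like the cradle, leave any that is purple or yellow; of the rest the larger one is meant.

How it is judged:
On the way:
1. the loose angle lies in the wooden V rest, open side up, let go (x of offcut in the frame of rest_v between -0.025 and 0.025 m and y of offcut in the frame of rest_v between -0.005 and 0.005 m and z of offcut in the frame of rest_v between -0.005 and 0.005 m and angle between offcut's own z axis and vertical between 0.685398 and 0.885398 rad and angle between offcut's own y axis and vertical between 0.685398 and 0.885398 rad and angle between the x axis of offcut and the x axis of rest, either way round below 0.1 rad and contact force between the fingers and offcut below 0.1 N), for 0.2 s.
At the end, for the whole second after the job is handed in: The loose angle lies nested in the twin: heel within 2.5 mm of its nested place across each leg, ends flush within 2.5 mm (bearing on the end plate), lengths parallel within 0.04 rad, legs parallel within 0.06 rad, at rest and released (x of offcut in the frame of seat between -0.0025 and 0.0025 m and y of offcut in the frame of seat between 0.0075 and 0.0125 m and z of offcut in the frame of seat between 0.0075 and 0.0125 m and angle between the x axis of offcut and the x axis of seat, either way round below 0.04 rad and (angle between the y axis of offcut and the y axis of seat, either way round below 0.06 rad or angle between the y axis of offcut and the z axis of seat, either way round below 0.06 rad) and linear speed of offcut below 0.01 m/s and angular speed of offcut below 0.05 rad/s and contact force between the fingers and offcut below 0.1 N); the robot touches nothing.
It fails at once if the loose angle is rammed against the end plate (over 30 N) (contact force between offcut and stop above 30 N).
It fails at once if the loose angle is dropped or forced into the twin (over 60 N) (contact force between offcut and seat above 60 N).
It fails at once if one of the bystanders is displaced more than 30 mm (distance of any of flatbar, tin, hammer, last from where it was at the start of the episode above 0.03 m).
It also fails if it takes over 61 s, if anything falls off the work surface, if the arm or the gripper's body presses on something with over 40 N, if the wrist force passes 120 N, or if a joint passes its speed limit or range.

ROBOT

A 6-joint arm with a two-finger parallel gripper is mounted at the origin on the work surface. World frame = base frame: x ahead of the robot, y to its left, z up, the work surface at z = 0. Lengths are in m, angles in rad, forces in N, time in s.
With the tool pointing down it reaches from about 0.35 to 0.925 m from the base axis. Payload 6.4 kg.
Tool frame: the origin (TCP) lies on the centre line of the jaws, within the pads' length; the fingertips stand 14 mm ahead of it and the grasp point (between the pads) lies 5 mm behind it; y points along the fingers, x is the direction in which the jaws open and shut, and the axes are right-handed (so a half turn about y gives the same grasp; the last joint's range is limited). The gripper opens to 85 mm and grips with 20 to 120 N. Pads are 22 mm wide; open, the fingers measure 114 mm over their backs; the gripper's body (76 mm by 85 mm) begins 54 mm behind the grasp point. The pads swing forward as they close: fully open they stand 13 mm farther back than shut.
Start: joints at [-1.437, 0.245, 1.558, -0, 1.339, -0.174], TCP at [0.197, -0.619, 0.245] pointing down, gripper open.
Joint ranges: [-3.13, 3.13], [-1.02, 2.26], [0.13, 2.54], [-0.95, 4.09], [0.21, 2.88], [-2.74, 2.74]. Speed limits (rad/s): [2.57, 2.57, 3.14, 3.14, 3.14, 3.14].

INTERFACE

Orientations are given as a unit quaternion [w, x, y, z].
In Python, from cell import sense, camera, camera_info, hand_in gives the robot as it stands. The module is installed in compiled form; this text tells all that it offers.
- The arm moves only by the tool jog_arm, never from a script. Its argument "commands" is a list of rows, each an object with "offset": the shift along the world's x, y, z in m, a list of three; "yaw": the turn about the world's z in rad; "grip": the opening, from -1 (shut) to 1 (fully open), so that 0 is half open. A call has 1 to 12 rows; each row shifts and turns the commanded pose from where the row before left it; what a row does not reach is not made up. A row lasts 1/10 s, in which the tool goes at most 50 mm and 8.59 degrees, less where a joint would pass 70% of its speed; a pose out of reach is approached as far as the arm can. A call with a gripper value outside its range is refused whole. The fingers move at their own pace and stop on an object; "force" is the grip in N (left out, the last holds). Time passes only in rows, so rows that do not move let the fingers close. It gives the time, the measured TCP pose, the force and the opening at its end, in the units of the state.
- sense(): the state, without advancing time (a new reading comes with each control period).
- camera(name): name is "side" or "top"; returns the picture (400x640x3 uint8, red, green, blue); there is no depth.
- camera_info(name): a dict with "K" (3x3 intrinsics, pixels), "origin" and "rotation" of the camera in the world. Camera axes: x right, y up, looking along -z (the intrinsics and any distortion apply to the point x, -y, -z); pixel columns grow to the right and rows downward; lengths in m; the calibration is good to about 2 mm. A picture is of the moment at which its call begins. camera_info takes no time and is no camera call.
- hand_in(): hands the job in, once; it reports no verdict.
The state is a dict: "clock": time; "joint_positions": joint angles; "qd": joint speeds; "joint_efforts": joint torques, N m; "tool_pos": TCP position; "tcp_rot": TCP orientation; "force": force on the tool from outside, world axes, zero at the start; "ft_torque": the same for the moment, N m; "opening": opening from 0.0 (shut) to 1.0 (fully open).
Only numpy, scipy, OpenCV 4.12 (cv2) and the standard library are available. Lean on these libraries where they do the work, as an engineer would, in place of code of your own. Each camera call takes 0.05 s, during which the arm holds its last target.

## Working session

There is one attempt and no reset: what is moved stays moved. The work goes in short steps, Python scripts to look and compute and a tool call to move; the robot and the scene stay as the last step left them, time stands still between calls to the robot, and variables do not carry over. Pictures are saved under pics/ and viewed, and the job is handed in when it is done.

Besides the shell and the picture viewer there is one more tool, called after "Emit:" as name(argument=value, ...) on one line, values as JSON. jog_arm: Moves the arm, as the interface text tells. Its arguments: {"type":"object","properties":{"commands":{"type":"array","items":{"type":"object","properties":{"offset":{"type":"array","items":{"type":"number"}},"yaw":{"type":"number"},"grip":{"type":"number"}}}},"force":{"type":"number"}},"required":["commands"]}

```bash
mkdir -p pics
python3 - <<'E'
from cell import *
import cv2
for n in ("side","top"):
    im=camera(n); cv2.imwrite(f"pics/{n}0.png",im[:,:,::-1]); i=camera_info(n); print(n,i)
print(sense())
E
```

```text
side {'K': array([[470.67023155,   0.        , 312.7411597 ],
       [  0.        , 470.67023155, 201.48836148],
       [  0.        ,   0.        ,   1.        ]]), 'origin': array([0.2333952 , 0.839478  , 1.09516972]), 'rotation': array([-0.16218971, -0.06764518,  0.36856097,  0.9128425 ])}
top {'K': array([[371.41748552,   0.        , 319.89789481],
       [  0.        , 371.41748552, 197.9122002 ],
       [  0.        ,   0.        ,   1.        ]]), 'origin': array([ 0.43500282, -0.09226382,  0.99131498]), 'rotation': array([-0.6979291 , -0.05560747,  0.06493228,  0.71104612])}
{'clock': 0.1, 'joint_positions': array([-1.43707107e+00,  2.45705030e-01,  1.55889251e+00,  1.89476395e-05,
        1.33873514e+00, -1.74082912e-01]), 'qd': array([-0.00072093, -0.00272145, -0.00291796, -0.00065489,  0.00013619,
       -0.00016798]), 'joint_efforts': array([ 7.46709787e-06, -4.30671465e+01, -3.27128792e+01, -1.04647447e-04,
        2.83041460e-03, -8.19031925e-06]), 'tool_pos': array([ 0.196886  , -0.61895757,  0.24431537]), 'tcp_rot': array([ 0.57118576, -0.57028934,  0.41786398, -0.4170211 ]), 'force': array([ 0.11791157, -0.54209935, -0.30509702]), 'ft_torque': array([-0.06711486,  0.00521263, -0.02862303]), 'opening': 0.9990623007078939}
```

View pics/side0.png

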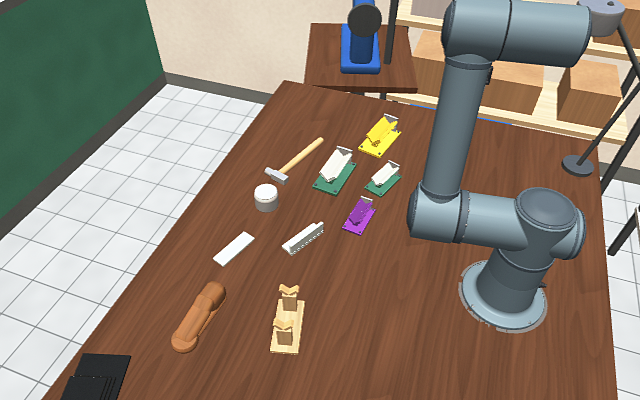

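View pics/top0.png

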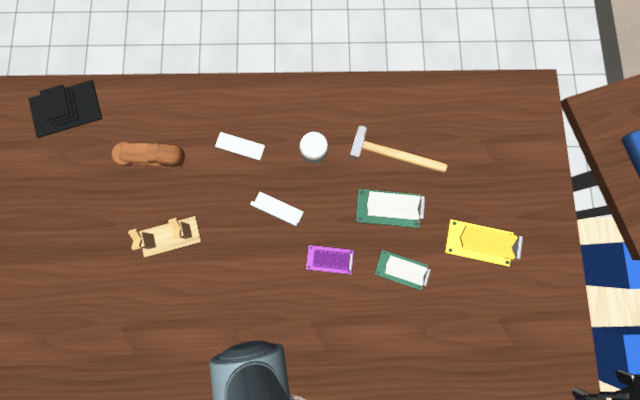

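The two greens are at top px (391,208) and (403,270). The loose angle is at about (277,208), and the flat bar (240,146) and the twins look similar to it. I'll crop to check.

```bash
cat > h.py <<'E'
import numpy as np, cv2
from cell import *
from scipy.spatial.transform import Rotation as R
def cam(n):
    i=camera_info(n); q=i['rotation']; return i['K'],i['origin'],R.from_quat([q[1],q[2],q[3],q[0]]).as_matrix()
def ray(n,u,v):
    K,o,r=cam(n); d=np.linalg.inv(K)@[u,v,1]; return o,r@np.array([d[0],-d[1],-d[2]])
def pl(n,u,v,z):
    o,d=ray(n,u,v); return o+d*(z-o[2])/d[2]
def proj(n,p):
    K,o,r=cam(n); c=r.T@(np.array(p)-o); c=K@np.array([c[0],-c[1],-c[2]]); return c[:2]/c[2]
def crop(n,x0,y0,x1,y1,s,f):
    im=camera(n)[:,:,::-1]; cv2.imwrite(f,cv2.resize(im[y0:y1,x0:x1],None,fx=s,fy=s,interpolation=cv2.INTER_CUBIC))
E
python3 - <<'E'
from h import *
crop('top',120,120,440,300,2.5,'pics/t1.png')
crop('side',200,100,420,360,2.3,'pics/s1.png')
E
```

```text
(no output)
```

View pics/t1.png

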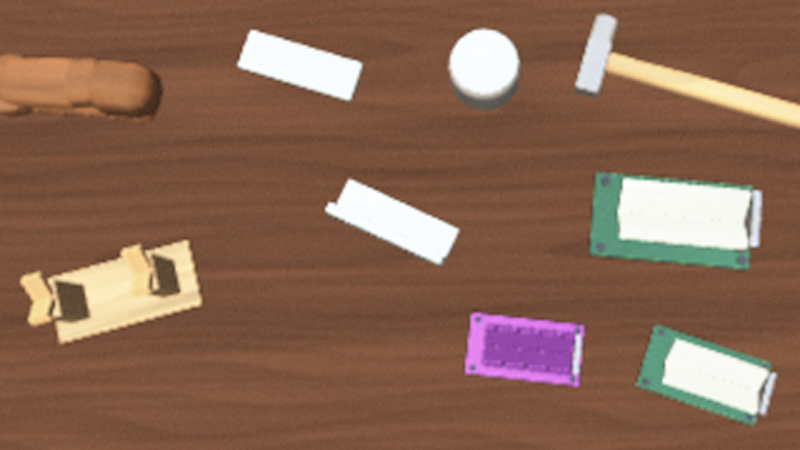

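View pics/s1.png

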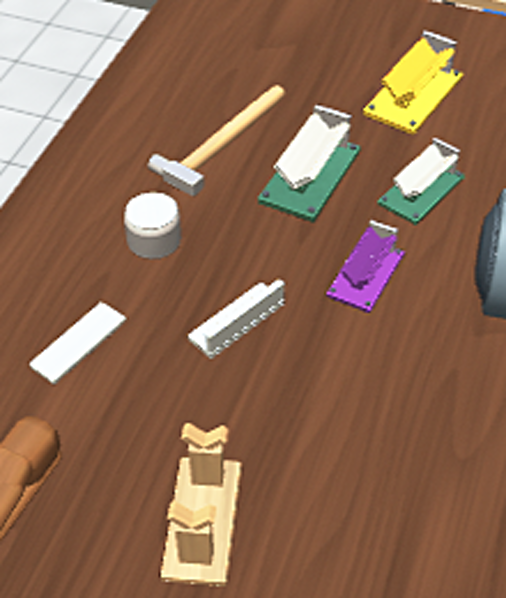

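```bash
cat >> h.py <<'E'
def poly(n,mask,box,eps,s=8):
    """subpixel contour polygon of a soft mask (float image) within box"""
    x0,y0,x1,y1=box
    m=cv2.resize(mask[y0:y1,x0:x1].astype(np.float32),None,fx=s,fy=s,interpolation=cv2.INTER_CUBIC)
    cs,_=cv2.findContours((m>.5).astype(np.uint8),cv2.RETR_EXTERNAL,cv2.CHAIN_APPROX_NONE)
    out=[]
    for c in cs:
        if cv2.contourArea(c)<60*s*s: continue
        a=cv2.approxPolyDP(c,eps*s,True)[:,0,:]
        out.append(np.round((a+.5)/s-.5+[x0,y0],2))
    return out
E
python3 - <<'E'
from h import *
for n,bw,bf,bb in (('top',(235,180,320,235),(205,120,275,170),(345,175,435,240)),('side',(270,205,340,265),(200,220,265,275),(300,135,365,205))):
    im=camera(n).astype(float)
    sat=(im.max(2)-im.min(2))
    white=np.clip((im[:,:,2]-60)/140,0,1)   # blue: wood low, alu high
    for nm,b in(('offcut',bw),('flat',bf),('twin',bb)):
        for p in poly(n,white,b,1.2):
            print(n,nm); 
            for q in p: print('  ',q, np.round(pl(n,*q,0.0),3)[:2], np.round(pl(n,*q,0.01),3)[:2],np.round(pl(n,*q,.044),3)[:2],np.round(pl(n,*q,.057),3)[:2])
E
```

```text
top offcut
   [249.56 202.81] [0.596 0.083] [0.594 0.081] [0.589 0.075] [0.586 0.073]
   [253.06 206.31] [0.586 0.073] [0.584 0.072] [0.579 0.066] [0.577 0.064]
   [294.56 225.44] [ 0.532 -0.038] [ 0.531 -0.038] [ 0.528 -0.04 ] [ 0.527 -0.041]
   [298.44 221.94] [ 0.541 -0.048] [ 0.54  -0.049] [ 0.537 -0.05 ] [ 0.535 -0.051]
   [303.19 212.19] [ 0.568 -0.061] [ 0.566 -0.062] [ 0.562 -0.063] [ 0.56  -0.063]
   [259.69 191.06] [0.627 0.056] [0.626 0.054] [0.619 0.049] [0.616 0.047]
   [254.31 200.31] [0.602 0.07 ] [0.601 0.068] [0.595 0.063] [0.593 0.061]
   [250.94 200.44] [0.602 0.079] [0.6   0.077] [0.595 0.072] [0.592 0.069]
top flat
   [218.69 133.06] [0.794 0.171] [0.79  0.168] [0.778 0.159] [0.773 0.156]
   [214.81 146.44] [0.755 0.181] [0.752 0.178] [0.741 0.169] [0.737 0.165]
   [256.56 159.44] [0.716 0.065] [0.713 0.064] [0.704 0.058] [0.7   0.056]
   [260.31 158.81] [0.718 0.055] [0.715 0.053] [0.705 0.048] [0.702 0.046]
   [264.06 144.56] [0.759 0.045] [0.755 0.043] [0.744 0.039] [0.74  0.037]
   [222.31 131.56] [0.798 0.161] [0.794 0.159] [0.782 0.15 ] [0.777 0.147]
top tw
[... 3977 characters left out ...]
75 -0.213] [ 0.571 -0.2  ]
   [336.44 177.44] [ 0.567 -0.286] [ 0.564 -0.276] [ 0.554 -0.241] [ 0.55  -0.228]
   [349.81 158.94] [ 0.553 -0.393] [ 0.55  -0.382] [ 0.54  -0.344] [ 0.536 -0.329]
   [351.69 154.44] [ 0.554 -0.419] [ 0.551 -0.408] [ 0.541 -0.369] [ 0.537 -0.354]
side twin
   [322.06 138.06] [ 0.684 -0.471] [ 0.68  -0.459] [ 0.666 -0.419] [ 0.661 -0.403]
   [317.94 137.69] [ 0.7   -0.468] [ 0.695 -0.456] [ 0.681 -0.416] [ 0.675 -0.4  ]
   [299.56 152.44] [ 0.733 -0.366] [ 0.728 -0.355] [ 0.713 -0.317] [ 0.707 -0.303]
   [299.56 158.44] [ 0.721 -0.335] [ 0.717 -0.324] [ 0.701 -0.288] [ 0.696 -0.274]
   [318.94 142.81] [ 0.686 -0.441] [ 0.682 -0.429] [ 0.668 -0.39 ] [ 0.662 -0.375]
```

Run:
```python
from h import *
crop('top',120,205,210,265,8,'pics/t2.png')
crop('side',260,275,315,360,7,'pics/s2.png')
crop('top',350,180,435,235,8,'pics/t3.png')
crop('side',305,135,365,200,8,'pics/s3.png')
```

```text
(no output)
```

View pics/t2.png

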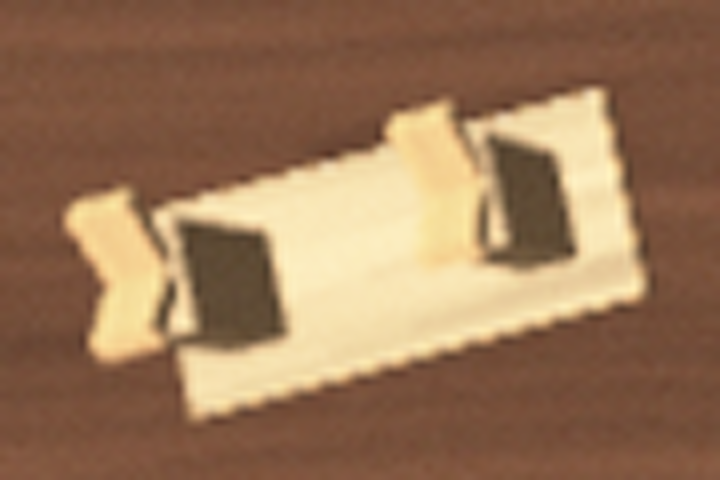

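View pics/s2.png

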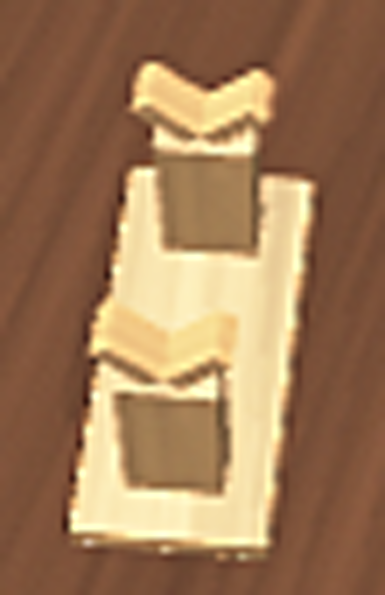

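View pics/t3.png

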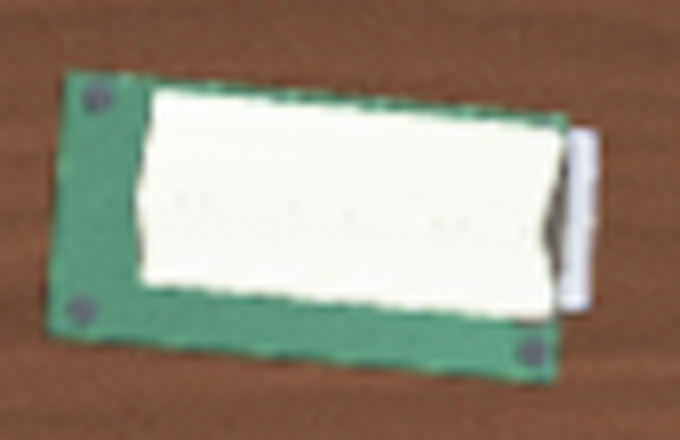

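View pics/s3.png

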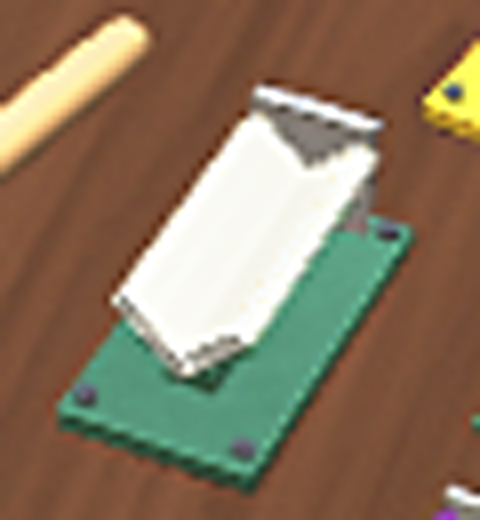

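Run:
```python
from h import *
t=lambda x,y:(x/8-.4375+120,y/8-.4375+205)
s=lambda x,y:(x/7-.43+260,y/7-.43+275)
A=[pl('top',*t(*p),.012)[:2] for p in((605,88),(645,297),(192,420))]
print('board top',np.round(A,4),'c',(A[0]+A[2])/2,'L',np.linalg.norm(A[1]-A[2]),np.linalg.norm(A[0]-A[1]),np.degrees(np.arctan2(*(A[2]-A[1])[::-1])))
B=[pl('side',*s(*p),.012)[:2] for p in((133,170),(316,180),(268,545),(70,532))]
print('board side',np.round(B,4),'c',np.mean(B,0),np.linalg.norm(B[1]-B[2]),np.linalg.norm(B[0]-B[1]),np.degrees(np.arctan2(*(B[2]-B[1])[::-1])))
print('V top L', [np.round(pl('top',*t(*p),.09)[:2],4) for p in((105,285),(165,275),(475,180))])
# V bottom on side view near edge of each saddle
print('V side', [np.round(pl('side',*s(*p),.09)[:2],4) for p in((165,380),(170,350),(202,136),(207,97))])
# twin
t3=lambda x,y:(x/8-.4375+350,y/8-.4375+180)
s3=lambda x,y:(x/8-.4375+305,y/8-.4375+135)
C=[pl('top',*t3(*p),.012)[:2] for p in((65,72),(570,113),(553,381),(48,334))]
print('cr top',np.round(C,4),np.mean(C,0),[np.linalg.norm(C[i]-C[i-1]) for i in range(4)],np.degrees(np.arctan2(*(C[1]-C[0])[::-1])),np.degrees(np.arctan2(*(C[2]-C[3])[::-1])))
# twin inner upper corners z=.026+.038=.064 ; outer z=.057
D=[pl('top',*t3(*p),.060)[:2] for p in((152,88),(565,131),(551,319),(143,282))]
print('twin top',np.round(D,4),np.mean(D,0),[np.linalg.norm(D[i]-D[i-1]) for i in range(4)],np.degrees(np.arctan2(*(D[1]-D[0])[::-1])))
E_=[pl('top',*t3(*p),.072)[:2] for p in((570,125),(598,130),(588,312),(560,308))]
print('stop top',np.round(E_,4),np.mean(E_,0))
F=[pl('side',*s3(*p),.012)[:2] for p in((414,235),(250,488),(60,413))]
print('cr side',np.round(F,4),np.linalg.norm(F[0]-F[1]),np.linalg.norm(F[1]-F[2]),'c',(F[0]+F[2])/2,np.degrees(np.arctan2(*(F[0]-F[1])[::-1])))
```

```text
board top [[0.5621 0.2237]
 [0.4931 0.2081]
 [0.4563 0.3529]] c [0.50920553 0.28828682] L 0.1493506585028156 0.07073387634450015 104.29079249410003
board side [[0.5602 0.2292]
 [0.4931 0.2093]
 [0.4562 0.3527]
 [0.5231 0.372 ]] c [0.50813836 0.29080898] 0.1480094304606803 0.0699529025694507 104.42058215935927
V top L [array([0.4952, 0.3458]), array([0.4978, 0.3281]), array([0.5247, 0.2367])]
V side [array([0.4943, 0.3448]), array([0.4971, 0.3339]), array([0.519 , 0.2517]), array([0.5236, 0.2359])]
cr top [[ 0.6274 -0.2091]
 [ 0.6104 -0.3785]
 [ 0.5204 -0.3669]
 [ 0.5391 -0.2002]] [ 0.57433298 -0.28866926] [np.float64(0.08875940219582876), np.float64(0.17030501182025434), np.float64(0.09075139796446548), np.float64(0.16781060470444567)] -95.72389268604816 -96.39174174025521
twin top [[ 0.6123 -0.231 ]
 [ 0.596  -0.3625]
 [ 0.5358 -0.3541]
 [ 0.5499 -0.2255]] [ 0.57351287 -0.29328087] [np.float64(0.06259061409080013), np.float64(0.1325162451103053), np.float64(0.06076745316277291), np.float64(0.1293540752105206)] -97.05326408415219
stop top [[ 0.5958 -0.3607]
 [ 0.5941 -0.3695]
 [ 0.5365 -0.3625]
 [ 0.5379 -0.3538]] [ 0.56608252 -0.36160913]
cr side [[ 0.5202 -0.3624]
 [ 0.5385 -0.1915]
 [ 0.6259 -0.2061]] 0.1718183664958103 0.08859867292580478 c [ 0.57304349 -0.2842335 ] -96.11274174539633
```

```bash
cat >> h.py <<'E'
def st():
    s=sense(); q=s['tcp_rot']; M=R.from_quat([q[1],q[2],q[3],q[0]]).as_matrix()
    a=np.degrees(np.arctan2(M[1,0],M[0,0])); a=(a+90)%180-90
    print('t',round(s['clock'],2),'pos',np.round(s['tool_pos'],4),'jaw',round(a,2),'tilt',np.round(M[:,1],3),'F',np.round(s['force'],2),'open',round(s['opening'],3),'q',np.round(s['joint_positions'],2))
    return s['tool_pos'],a
E
python3 -c "
from h import *
p,a=st();print(np.array([.5615,.0147,.15])-p,np.radians(-27.6-a))"
```

```text
t 0.5 pos [ 0.1969 -0.6195  0.2453] jaw -72.36 tilt [-0.  0. -1.] F [0.22 1.07 0.29] open 0.997 q [-1.44  0.25  1.56 -0.    1.34 -0.17]
[ 0.36459038  0.63416855 -0.09526543] 0.781286650187673
```

Emit:
jog_arm(commands=[{"offset":[0.023,0.04,0],"yaw":0.05,"grip":1},{"offset":[0.023,0.04,0],"yaw":0.05},{"offset":[0.023,0.04,0],"yaw":0.05},{"offset":[0.023,0.04,0],"yaw":0.05},{"offset":[0.023,0.04,0],"yaw":0.05},{"offset":[0.023,0.04,-0.006],"yaw":0.05},{"offset":[0.023,0.04,-0.006],"yaw":0.05},{"offset":[0.023,0.04,-0.006],"yaw":0.05},{"offset":[0.023,0.04,-0.006],"yaw":0.05},{"offset":[0.023,0.04,-0.006],"yaw":0.05},{"offset":[0.023,0.04,-0.006],"yaw":0.05},{"offset":[0.023,0.04,-0.006],"yaw":0.05}])

```text
schema error: expected keys offset, yaw, grip
```

```bash
python3 -c "
from h import *
p,a=st();print(np.array([.5615,.0147,.15])-p,np.radians(-27.6-a))"
```

```text
t 0.5 pos [ 0.1969 -0.6195  0.2453] jaw -72.36 tilt [-0.  0. -1.] F [0.22 1.07 0.29] open 0.997 q [-1.44  0.25  1.56 -0.    1.34 -0.17]
[ 0.36459038  0.63416855 -0.09526543] 0.781286650187673
```

All keys are needed in every row.

Emit:
jog_arm(commands=[{"offset":[0.023,0.04,0],"yaw":0.05,"grip":1},{"offset":[0.023,0.04,0],"yaw":0.05,"grip":1},{"offset":[0.023,0.04,0],"yaw":0.05,"grip":1},{"offset":[0.023,0.04,0],"yaw":0.05,"grip":1},{"offset":[0.023,0.04,0],"yaw":0.05,"grip":1},{"offset":[0.023,0.04,-0.006],"yaw":0.05,"grip":1},{"offset":[0.023,0.04,-0.006],"yaw":0.05,"grip":1},{"offset":[0.023,0.04,-0.006],"yaw":0.05,"grip":1},{"offset":[0.023,0.04,-0.006],"yaw":0.05,"grip":1},{"offset":[0.023,0.04,-0.006],"yaw":0.05,"grip":1},{"offset":[0.023,0.04,-0.006],"yaw":0.05,"grip":1},{"offset":[0.023,0.04,-0.006],"yaw":0.05,"grip":1}])

```text
clock: 1.7
tool_pos: [0.4737, -0.1377, 0.2035]
tcp_rot: [-0.669, 0.669, -0.229, 0.23]
force: [1.0, -2.0, 0.2]
opening: 0.999
```

```bash
python3 -c "
from h import *
p,a=st();print(np.array([.5615,.0147,.15])-p,np.radians(-27.6-a))"
```

```text
t 1.7 pos [ 0.4737 -0.1377  0.2035] jaw -37.88 tilt [ 0.001 -0.001 -1.   ] F [ 0.99 -1.99  0.22] open 0.999 q [-0.51 -0.09  1.99 -0.    1.24  0.15]
[ 0.08781806  0.15244431 -0.05348742] 0.17933625216229196
```

Emit:
jog_arm(commands=[{"offset":[0.022,0.038,-0.013],"yaw":0.045,"grip":1},{"offset":[0.022,0.038,-0.013],"yaw":0.045,"grip":1},{"offset":[0.022,0.038,-0.013],"yaw":0.045,"grip":1},{"offset":[0.022,0.038,-0.013],"yaw":0.045,"grip":1},{"offset":[0,0,-0.03],"yaw":0,"grip":1},{"offset":[0,0,0],"yaw":0,"grip":1},{"offset":[0,0,0],"yaw":0,"grip":1}])

```text
clock: 2.4
tool_pos: [0.5605, 0.0124, 0.1212]
tcp_rot: [-0.686, 0.687, -0.17, 0.169]
force: [-0.4, 0.1, 0.1]
opening: 1.001
```

```bash
python3 -c "
from h import *
p,a=st();print(np.array([.5615,.0147,.031])-p,np.radians(-27.6-a))
crop('side',230,150,350,270,5,'pics/s4.png')"
```

```text
t 2.4 pos [0.5605 0.0124 0.1212] jaw -27.69 tilt [-0.001  0.    -1.   ] F [-0.37  0.08  0.06] open 1.001 q [-0.18  0.19  1.87 -0.    1.09  0.3 ]
[ 0.00102161  0.00231126 -0.09016137] 0.0015411924852608266
```

View pics/s4.png

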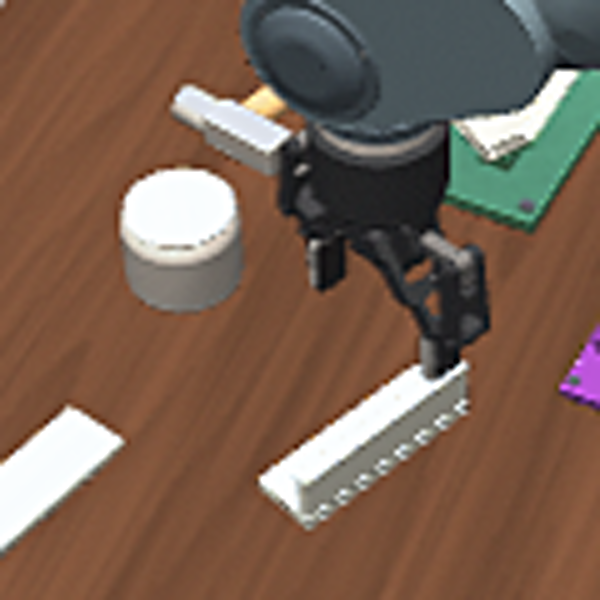

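The jaws straddle the upright leg, so I'm descending and closing gently.

Emit:
jog_arm(commands=[{"offset":[0.001,0.002,-0.03],"yaw":0,"grip":1},{"offset":[0,0,-0.03],"yaw":0,"grip":1},{"offset":[0,0,-0.02],"yaw":0,"grip":0.4},{"offset":[0,0,-0.01],"yaw":0,"grip":0},{"offset":[0,0,0],"yaw":0,"grip":-0.4},{"offset":[0,0,0],"yaw":0,"grip":-0.6},{"offset":[0,0,0],"yaw":0,"grip":-0.8},{"offset":[0,0,0],"yaw":0,"grip":-1},{"offset":[0,0,0],"yaw":0,"grip":-1},{"offset":[0,0,0],"yaw":0,"grip":-1}], force=40)

```text
clock: 3.45
tool_pos: [0.5631, 0.0143, 0.0332]
tcp_rot: [-0.687, 0.687, -0.168, 0.17]
force: [-2.3, 0.1, 6.5]
opening: 0.112
```

```bash
python3 -c "
from h import *
p,a=st()
crop('side',230,150,350,270,5,'pics/s5.png')"
```

```text
t 3.45 pos [0.5631 0.0143 0.0332] jaw -27.66 tilt [ 0.002 -0.001 -1.   ] F [-2.34  0.13  6.51] open 0.112 q [-0.18  0.34  1.88 -0.    0.92  0.31]
```

View pics/s5.png

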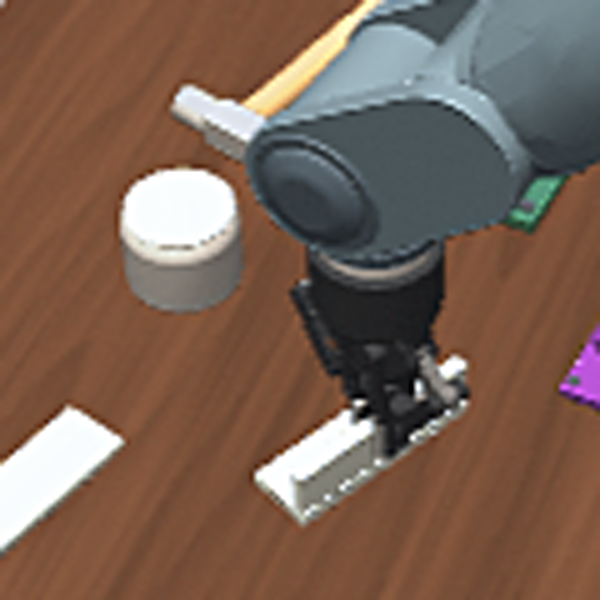

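Emit:
jog_arm(commands=[{"offset":[0,0,0.03],"yaw":0,"grip":-1},{"offset":[0,0,0.04],"yaw":0,"grip":-1},{"offset":[0,0,0.04],"yaw":0,"grip":-1},{"offset":[-0.005,0.03,0.03],"yaw":0.09,"grip":-1},{"offset":[-0.007,0.035,0],"yaw":0.09,"grip":-1},{"offset":[-0.007,0.035,0],"yaw":0.09,"grip":-1},{"offset":[-0.007,0.035,0],"yaw":0.09,"grip":-1},{"offset":[-0.007,0.035,0],"yaw":0.09,"grip":-1},{"offset":[-0.007,0.035,0],"yaw":0.09,"grip":-1},{"offset":[-0.007,0.035,0],"yaw":0.09,"grip":-1},{"offset":[-0.007,0.036,0],"yaw":0.1,"grip":-1},{"offset":[0,0,0],"yaw":0,"grip":-1}])

```text
clock: 4.7
tool_pos: [0.5064, 0.2939, 0.1711]
tcp_rot: [0.702, -0.701, -0.089, 0.089]
force: [-0.1, -1.6, -3.1]
opening: 0.11
```

```bash
python3 -c "
from h import *
p,a=st();print(np.array([.509,.290,.1435])-p,np.radians(14.35-a))
crop('top',110,190,230,270,6,'pics/t6.png')
crop('side',230,230,350,350,5,'pics/s6.png')"
```

```text
t 4.7 pos [0.5064 0.2939 0.1711] jaw 14.5 tilt [-0.     0.001 -1.   ] F [-0.15 -1.6  -3.11] open 0.11 q [0.33 0.17 1.78 0.   1.18 0.08]
[ 0.0026443  -0.00394807 -0.02764861] -0.0025653308387023274
```

View pics/s6.png

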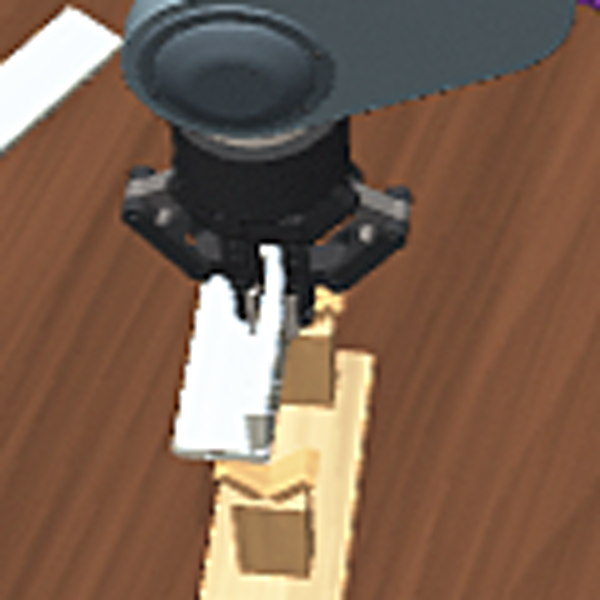

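View pics/t6.png

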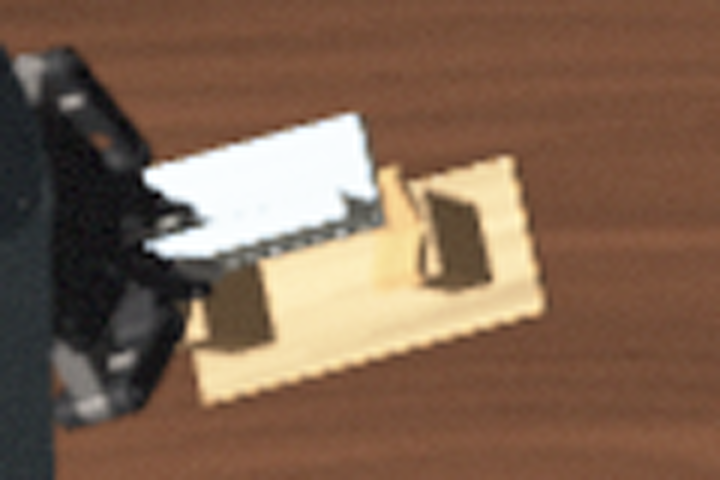

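Emit:
jog_arm(commands=[{"offset":[0.0025,-0.004,0],"yaw":0,"grip":-1},{"offset":[0,0,-0.01],"yaw":0,"grip":-1},{"offset":[0,0,-0.01],"yaw":0,"grip":-1},{"offset":[0,0,-0.005],"yaw":0,"grip":-1},{"offset":[0,0,0],"yaw":0,"grip":-1},{"offset":[0,0,0],"yaw":0,"grip":-1}])

```text
clock: 5.4
tool_pos: [0.5104, 0.2864, 0.146]
tcp_rot: [-0.702, 0.702, 0.087, -0.087]
force: [0.1, -0.2, -1.9]
opening: 0.109
```

```bash
python3 -c "
from h import *
p,a=st();print(np.array([.509,.290,.1435])-p,np.radians(14.35-a))
crop('side',230,230,350,350,5,'pics/s7.png')"
```

```text
t 5.4 pos [0.5104 0.2864 0.146 ] jaw 14.14 tilt [-0. -0. -1.] F [ 0.1  -0.22 -1.85] open 0.109 q [0.32 0.21 1.8  0.   1.14 0.07]
[-0.00141245  0.00361786 -0.00250661] 0.003709736160941906
```

View pics/s7.png

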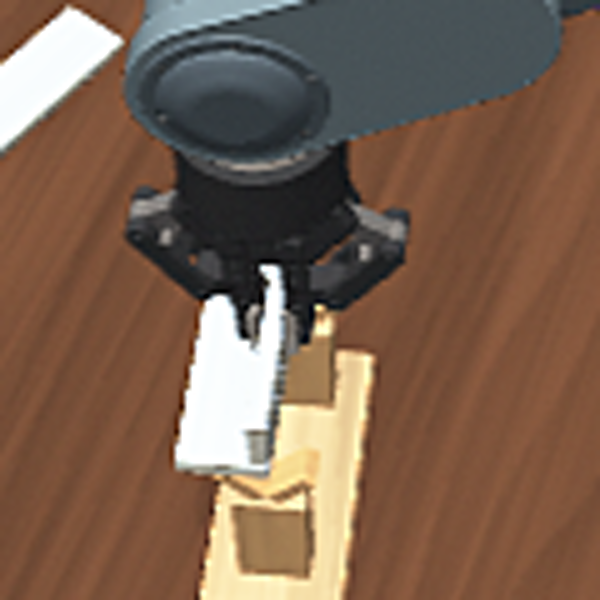

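```bash
python3 -c "
from h import *
c=np.array([.509,.29]);p=np.array([.9688,.2478]);x=np.array([-.2478,.9688])
for (u,v,z) in((268,472,.113),(178,466,.113),(178,466,.118)):
  q=pl('side',u/5-.4+230,v/5-.4+230,z)[:2]-c;print(q@p,q@x)
"
```

```text
-0.0019457018198377135 0.05688853191541294
0.04014115386842244 0.05802401847214364
0.039270701284513945 0.0607862963609252
```

Emit:
jog_arm(commands=[{"offset":[-0.002,0,-0.002],"yaw":0,"grip":-1},{"offset":[0,0,-0.001],"yaw":0,"grip":-1},{"offset":[0,0,0],"yaw":0,"grip":-1},{"offset":[0,0,0],"yaw":0,"grip":-1}])

```text
clock: 5.85
tool_pos: [0.5084, 0.2866, 0.1434]
tcp_rot: [0.702, -0.702, -0.087, 0.087]
force: [-0.5, 0.9, -3.0]
opening: 0.11
```

```bash
python3 -c "
from h import *
st()"
```

```text
t 5.85 pos [0.5084 0.2866 0.1434] jaw 14.16 tilt [ 0.  0. -1.] F [-0.53  0.86 -2.96] open 0.11 q [0.32 0.21 1.8  0.   1.13 0.07]
```

Still carrying (−3 N), so I'll lower another 1.5 mm in two steps.

Emit:
jog_arm(commands=[{"offset":[0,0,-0.001],"yaw":0,"grip":-1},{"offset":[0,0,-0.0005],"yaw":0,"grip":-1},{"offset":[0,0,0],"yaw":0,"grip":-1}])

```text
clock: 6.15
tool_pos: [0.5084, 0.2865, 0.1417]
tcp_rot: [-0.702, 0.702, 0.087, -0.087]
force: [0.7, -0.1, -3.3]
opening: 0.109
```

Emit:
jog_arm(commands=[{"offset":[0,0,-0.001],"yaw":0,"grip":-1},{"offset":[0,0,0],"yaw":0,"grip":-1}])

```text
clock: 6.35
tool_pos: [0.5085, 0.2866, 0.1413]
tcp_rot: [-0.702, 0.702, 0.087, -0.087]
force: [-0.5, -0.7, 0.3]
opening: 0.105
```

Contact at TCP z=0.141, as expected. Now opening slowly so it rolls onto the V.

Emit:
jog_arm(commands=[{"offset":[0,0,0],"yaw":0,"grip":-0.7},{"offset":[0,0,0],"yaw":0,"grip":-0.6},{"offset":[0,0,0],"yaw":0,"grip":-0.5},{"offset":[0,0,0],"yaw":0,"grip":-0.4},{"offset":[0,0,0],"yaw":0,"grip":-0.3},{"offset":[0,0,0],"yaw":0,"grip":-0.2}])

```text
clock: 6.95
tool_pos: [0.5084, 0.2865, 0.1407]
tcp_rot: [0.702, -0.702, -0.087, 0.087]
force: [-0.4, -0.3, -0.1]
opening: 0.399
```

```bash
python3 -c "
from h import *
st()
crop('side',230,230,350,350,5,'pics/s8.png')"
```

```text
t 6.95 pos [0.5084 0.2865 0.1407] jaw 14.15 tilt [-0. -0. -1.] F [-0.4  -0.33 -0.07] open 0.399 q [0.32 0.21 1.8  0.   1.13 0.07]
```

View pics/s8.png

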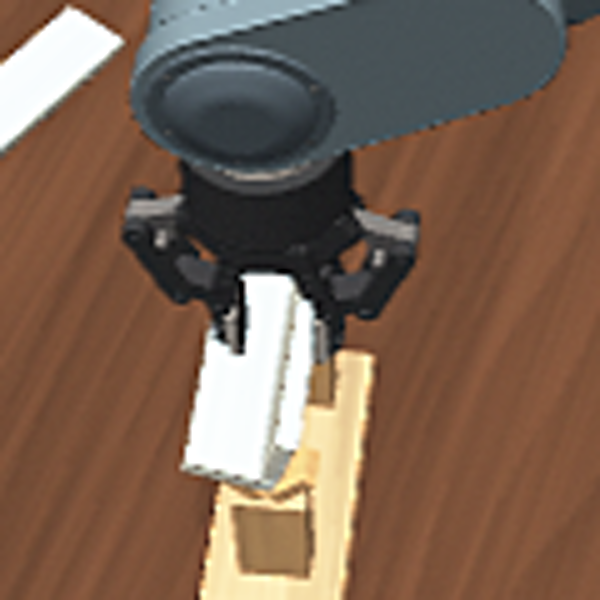

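It is rolling correctly, with the outer leg leaning on the outer finger. Opening further, also slowly.

Emit:
jog_arm(commands=[{"offset":[0,0,0],"yaw":0,"grip":-0.1},{"offset":[0,0,0],"yaw":0,"grip":0.0},{"offset":[0,0,0],"yaw":0,"grip":0.1},{"offset":[0,0,0],"yaw":0,"grip":0.2},{"offset":[0,0,0],"yaw":0,"grip":0.3},{"offset":[0,0,0],"yaw":0,"grip":0.4}])

```text
clock: 7.6
tool_pos: [0.5087, 0.2866, 0.141]
tcp_rot: [0.702, -0.702, -0.087, 0.087]
force: [0.4, 0.4, 0.3]
opening: 0.701
```

```bash
python3 -c "
from h import *
st()
crop('side',230,230,350,350,5,'pics/s9.png')"
```

```text
t 7.6 pos [0.5087 0.2866 0.141 ] jaw 14.15 tilt [ 0.001  0.    -1.   ] F [0.35 0.4  0.33] open 0.701 q [ 0.32  0.21  1.8  -0.    1.13  0.07]
```

View pics/s9.png

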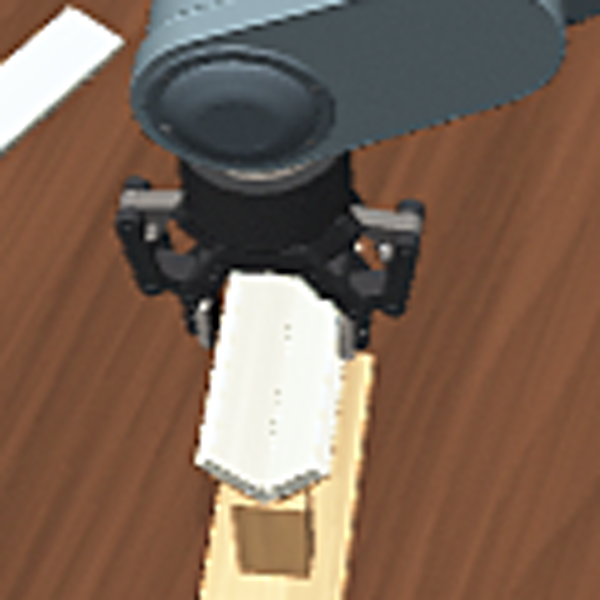

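Emit:
jog_arm(commands=[{"offset":[0,0,0],"yaw":0,"grip":0.7},{"offset":[0,0,0],"yaw":0,"grip":1},{"offset":[0,0,0],"yaw":0,"grip":1},{"offset":[0,0,0],"yaw":0,"grip":1},{"offset":[0,0,0],"yaw":0,"grip":1},{"offset":[0,0,0],"yaw":0,"grip":1}])

```text
clock: 8.25
tool_pos: [0.5084, 0.2865, 0.1408]
tcp_rot: [0.702, -0.702, -0.087, 0.087]
force: [0.1, 1.1, -0.8]
opening: 1.0
```

```bash
python3 -c "
from h import *
st()
crop('side',230,230,350,350,5,'pics/s10.png')
c=np.array([.509,.29]);p=np.array([.9688,.2478]);x=np.array([-.2478,.9688])
for (u,v,z) in((268,500,.09),(199,462,.121),(328,474,.121)):
  q=pl('side',u/5-.4+230,v/5-.4+230,z)[:2]-c;print('across',q@p,'along',q@x)
"
```

```text
t 8.25 pos [0.5084 0.2865 0.1408] jaw 14.15 tilt [ 0.  0. -1.] F [ 0.11  1.11 -0.79] open 1.0 q [ 0.32  0.21  1.8  -0.    1.13  0.07]
across -0.001064856729983983 along 0.058647090466400036
across 0.029453645057508925 along 0.059439118674472276
across -0.0305949891357948 along 0.05955714660037792
```

View pics/s10.png

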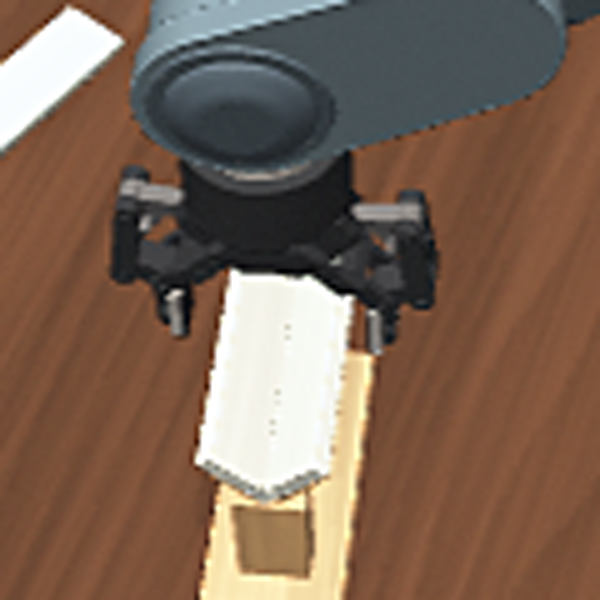

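Emit:
jog_arm(commands=[{"offset":[0.0006,-0.0024,-0.012],"yaw":0.003,"grip":1},{"offset":[0,0,-0.012],"yaw":0,"grip":1},{"offset":[0,0,0],"yaw":0,"grip":0.8},{"offset":[0,0,0],"yaw":0,"grip":0.65},{"offset":[0,0,0],"yaw":0,"grip":0.55},{"offset":[0,0,0],"yaw":0,"grip":0.45},{"offset":[0,0,0],"yaw":0,"grip":0.35},{"offset":[0,0,0],"yaw":0,"grip":0.3}], force=35)

```text
clock: 9.1
tool_pos: [0.5095, 0.2843, 0.1178]
tcp_rot: [0.702, -0.702, -0.089, 0.088]
force: [-0.9, -0.9, 5.1]
opening: 0.693
```

```bash
python3 -c "
from h import *
st()
crop('side',230,230,350,350,5,'pics/s11.png')"
```

```text
t 9.1 pos [0.5095 0.2843 0.1178] jaw 14.33 tilt [ 0.001  0.    -1.   ] F [-0.87 -0.89  5.13] open 0.693 q [ 0.31  0.24  1.82 -0.    1.09  0.06]
```

View pics/s11.png

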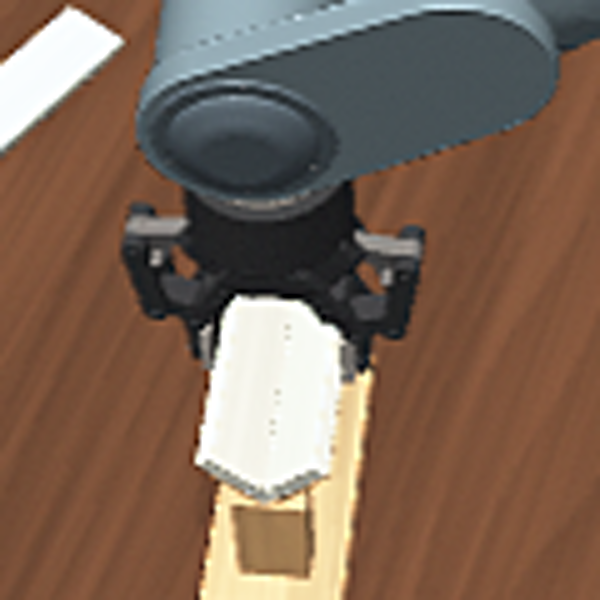

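```bash
python3 -c "
from h import *
c=np.array([.5095,.2843]);p=np.array([.9688,.2478]);x=np.array([-.2478,.9688])
for ac in(-.031,-.037,.031):
 for al in (-.011,.011):
  for z in(.106,.111,.121,.131):
   q=proj('side',[*(c+ac*p+al*x),z]);print(ac,al,z,np.round((q-230+.4)*5,1))
crop('side',265,280,315,320,12,'pics/s12.png')
for ac in(-.031,-.037,.031):
 for al in (-.011,.011):
  for z in(.106,.111,.121,.131):
   q=proj('side',[*(c+ac*p+al*x),z]);print(ac,al,z,np.round((q-[265,280]+.46)*12,1))
"
```

```text
-0.031 -0.011 0.106 [351.8 349.6]
-0.031 -0.011 0.111 [351.5 343.9]
-0.031 -0.011 0.121 [351.  332.6]
-0.031 -0.011 0.131 [350.6 321.1]
-0.031 0.011 0.106 [346.2 388.9]
-0.031 0.011 0.111 [345.9 383.4]
-0.031 0.011 0.121 [345.4 372.1]
-0.031 0.011 0.131 [344.9 360.7]
-0.037 -0.011 0.106 [364.  350.6]
-0.037 -0.011 0.111 [363.8 345. ]
-0.037 -0.011 0.121 [363.4 333.7]
-0.037 -0.011 0.131 [363.  322.2]
-0.037 0.011 0.106 [358.6 390. ]
-0.037 0.011 0.111 [358.4 384.5]
-0.037 0.011 0.121 [357.9 373.2]
-0.037 0.011 0.131 [357.5 361.8]
0.031 -0.011 0.106 [225.8 338.6]
0.031 -0.011 0.111 [225.2 332.9]
0.031 -0.011 0.121 [223.9 321.6]
0.031 -0.011 0.131 [222.6 310.1]
0.031 0.011 0.106 [218.6 377.6]
0.031 0.011 0.111 [217.9 372.1]
0.031 0.011 0.121 [216.6 360.8]
0.031 0.011 0.131 [215.2 349.4]
-0.031 -0.011 0.106 [425.  239.6]
-0.031 -0.011 0.111 [424.4 226.2]
-0.031 -0.011 0.121 [423.2 198.9]
-0.031 -0.011 0.131 [422.  171.4]
-0.031 0.011 0.106 [411.6 334.2]
-0.031 0.011 0.111 [411.  320.8]
-0.031 0.011 0.121 [409.7 293.8]
-0.031 0.011 0.131 [408.4 266.5]
-0.037 -0.011 0.106 [454.4 242.2]
-0.037 -0.011 0.111 [453.9 228.7]
-0.037 -0.011 0.121 [452.9 201.5]
-0.037 -0.011 0.131 [451.9 173.9]
-0.037 0.011 0.106 [441.4 336.8]
-0.037 0.011 0.111 [440.9 323.4]
-0.037 0.011 0.121 [439.8 296.5]
-0.037 0.011 0.131 [438.7 269.1]
0.031 -0.011 0.106 [122.6 213.3]
0.031 -0.011 0.111 [121.1 199.8]
0.031 -0.011 0.121 [118.  172.5]
0.031 -0.011 0.131 [114.9 144.9]
0.031 0.011 0.106 [105.3 307.1]
0.031 0.011 0.111 [103.7 293.7]
0.031 0.011 0.121 [100.5 266.6]
0.031 0.011 0.131 [ 97.2 239.2]
```

View pics/s12.png

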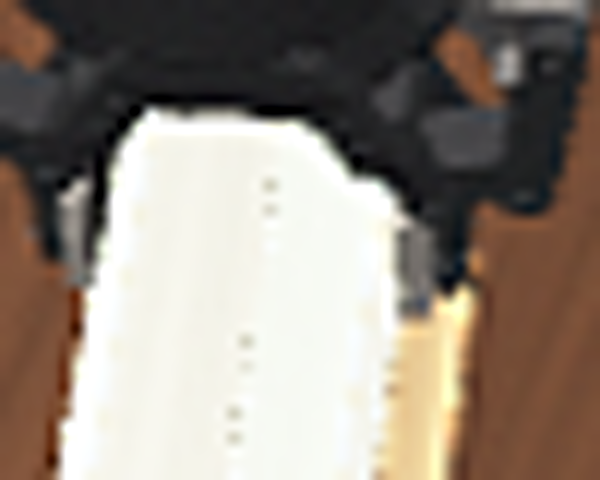

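The fingertips are at z≈0.112, 9 mm below the edge line, as intended. I'll firm up the grip and lift.

Emit:
jog_arm(commands=[{"offset":[0,0,0],"yaw":0,"grip":0},{"offset":[0,0,0],"yaw":0,"grip":0},{"offset":[0,0,0.005],"yaw":0,"grip":0},{"offset":[0,0,0.01],"yaw":0,"grip":0},{"offset":[0,0,0.015],"yaw":0,"grip":0},{"offset":[0,0,0.02],"yaw":0,"grip":0},{"offset":[0,0,0.015],"yaw":0,"grip":0},{"offset":[0,0,0],"yaw":0,"grip":0}], force=50)

```text
clock: 10.0
tool_pos: [0.5108, 0.2848, 0.1854]
tcp_rot: [0.702, -0.701, -0.09, 0.086]
force: [0.5, 0.3, -2.4]
opening: 0.69
```

```bash
python3 -c "
from h import *
st()
crop('side',230,210,350,330,5,'pics/s13.png')"
```

```text
t 10.0 pos [0.5108 0.2848 0.1854] jaw 14.33 tilt [ 0.006  0.002 -1.   ] F [ 0.52  0.33 -2.4 ] open 0.69 q [0.31 0.15 1.78 0.   1.2  0.06]
```

View pics/s13.png

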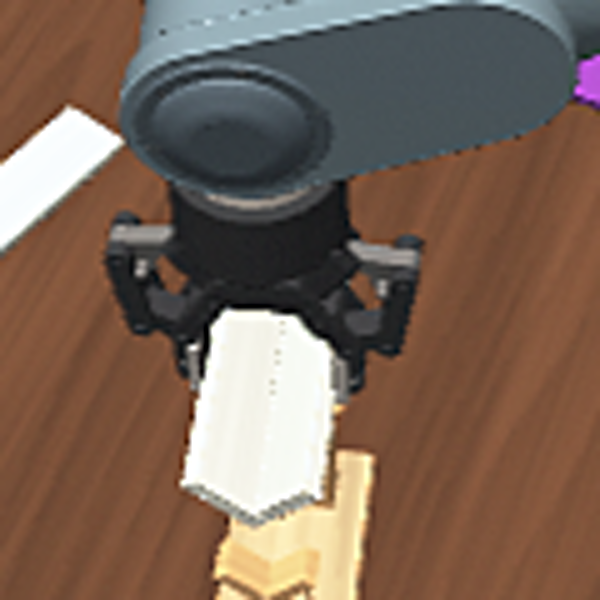

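Held level and symmetric (−2.4 N). Carrying it to the cradle.

Emit:
jog_arm(commands=[{"offset":[0.004,-0.02,0],"yaw":-0.02,"grip":0},{"offset":[0.004,-0.035,0],"yaw":-0.025,"grip":0},{"offset":[0.004,-0.04,0],"yaw":-0.025,"grip":0},{"offset":[0.004,-0.04,0],"yaw":-0.025,"grip":0},{"offset":[0.004,-0.04,0],"yaw":-0.025,"grip":0},{"offset":[0.005,-0.04,0],"yaw":-0.025,"grip":0},{"offset":[0.005,-0.04,0],"yaw":-0.025,"grip":0},{"offset":[0.005,-0.04,0],"yaw":-0.025,"grip":0},{"offset":[0.005,-0.04,0],"yaw":-0.025,"grip":0},{"offset":[0.005,-0.04,0],"yaw":-0.025,"grip":0},{"offset":[0.005,-0.04,0],"yaw":-0.025,"grip":0},{"offset":[0.005,-0.04,0],"yaw":-0.025,"grip":0}])

```text
clock: 11.25
tool_pos: [0.5633, -0.1722, 0.1805]
tcp_rot: [0.707, -0.707, 0.017, -0.016]
force: [1.1, 0.6, -2.7]
opening: 0.69
```

Emit:
jog_arm(commands=[{"offset":[0.004,-0.04,0],"yaw":-0.025,"grip":0},{"offset":[0.004,-0.035,0],"yaw":-0.025,"grip":0},{"offset":[0.003,-0.02,0],"yaw":-0.015,"grip":0},{"offset":[0,-0.01,0],"yaw":0,"grip":0},{"offset":[0,0,0],"yaw":0,"grip":0},{"offset":[0,0,0],"yaw":0,"grip":0}])

```text
clock: 11.85
tool_pos: [0.5749, -0.2744, 0.1813]
tcp_rot: [0.706, -0.706, 0.039, -0.038]
force: [-0.1, 0.1, -3.7]
opening: 0.691
```

```bash
python3 -c "
from h import *
p,a=st();print(np.array([.5757,-.2781,.08])-p,np.radians(-6.4-a))
crop('side',290,120,390,210,6,'pics/s14.png')
crop('top',340,160,440,250,6,'pics/t14.png')"
```

```text
t 11.85 pos [ 0.5749 -0.2744  0.1813] jaw -6.23 tilt [-0.001  0.001 -1.   ] F [-0.06  0.06 -3.67] open 0.691 q [-0.62  0.28  1.64  0.    1.23 -0.51]
[ 0.0008341  -0.00367319 -0.10128421] -0.002884791504165674
```

View pics/s14.png

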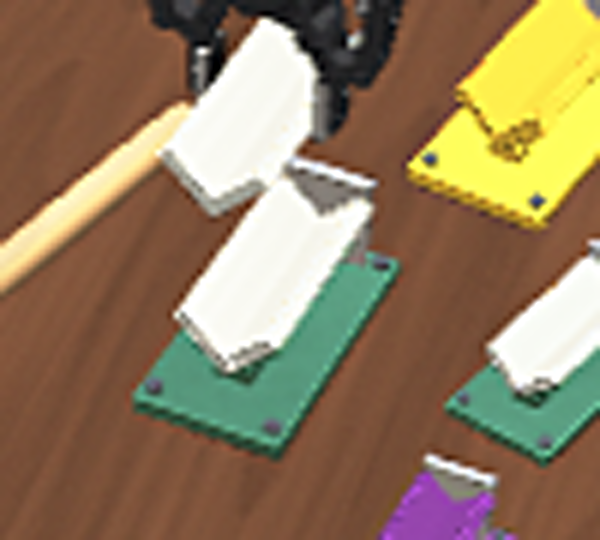

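View pics/t14.png

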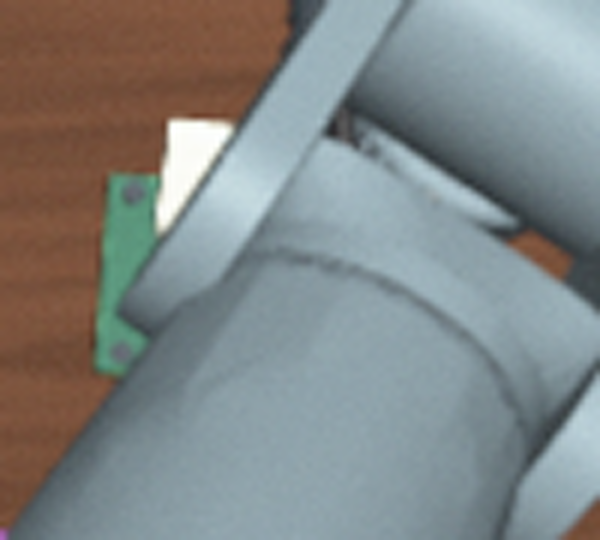

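```bash
cat >> h.py <<'E'
def seatf(q):
    d=np.array([np.cos(np.radians(-96.4)),np.sin(np.radians(-96.4))]);n=np.array([-d[1],d[0]])
    v=np.array(q[:2])-[.574,-.293]; return np.round([v@d*1e3,v@n*1e3],1)
E
python3 -c "
from h import *
f=lambda u,v:(u/6-.42+290,v/6-.42+120)
for u,v,z in((163,153,.1845),(213,215,.1535),(178,318,.057),(232,373,.026)): print(u,v,seatf(pl('side',*f(u,v),z)))
print('tcp',seatf(sense()['tool_pos']))
"
```

```text
163 153 [-83.9  29.1]
213 215 [-83.1   0.9]
178 318 [-66.2  28.5]
232 373 [-62.6  -3. ]
tcp [-18.8  -1. ]
```

Emit:
jog_arm(commands=[{"offset":[-0.001,0,-0.02],"yaw":-0.003,"grip":0},{"offset":[0,0,-0.03],"yaw":0,"grip":0},{"offset":[0,0,-0.025],"yaw":0,"grip":0},{"offset":[0,0,-0.015],"yaw":0,"grip":0},{"offset":[0,0,-0.008],"yaw":0,"grip":0},{"offset":[0,0,-0.004],"yaw":0,"grip":0},{"offset":[0,0,0],"yaw":0,"grip":0},{"offset":[0,0,0],"yaw":0,"grip":0}])

```text
clock: 12.75
tool_pos: [0.5748, -0.2763, 0.0812]
tcp_rot: [-0.706, 0.706, -0.039, 0.041]
force: [0.2, -0.7, -1.6]
opening: 0.689
```

```bash
python3 -c "
from h import *
p,a=st();print(seatf(p))
crop('side',290,120,390,210,6,'pics/s15.png')"
```

```text
t 12.75 pos [ 0.5748 -0.2763  0.0812] jaw -6.47 tilt [ 0.002 -0.001 -1.   ] F [ 0.18 -0.73 -1.62] open 0.689 q [-0.63  0.4   1.68  0.    1.05 -0.51]
[-16.7  -1. ]
```

View pics/s15.png

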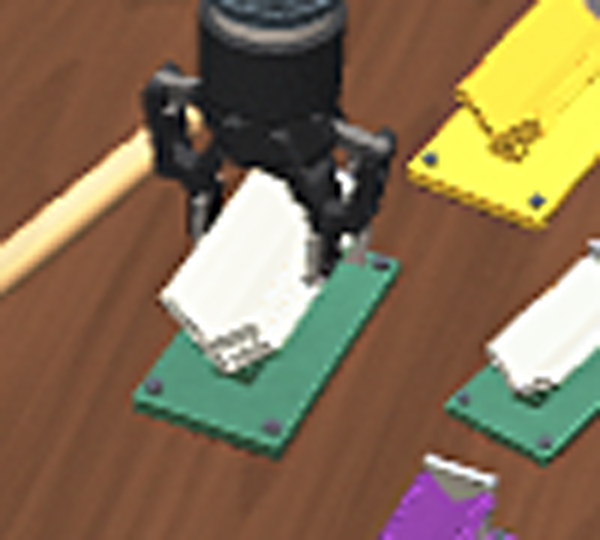

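Emit:
jog_arm(commands=[{"offset":[0,0,-0.003],"yaw":0,"grip":0},{"offset":[0,0,-0.003],"yaw":0,"grip":0},{"offset":[0,0,-0.002],"yaw":0,"grip":0},{"offset":[0,0,0],"yaw":0,"grip":0}])

```text
clock: 13.2
tool_pos: [0.5737, -0.2756, 0.0712]
tcp_rot: [0.706, -0.706, 0.04, -0.04]
force: [-0.9, -0.2, -3.7]
opening: 0.692
```

Emit:
jog_arm(commands=[{"offset":[0,0,-0.0015],"yaw":0,"grip":0},{"offset":[0,0,0],"yaw":0,"grip":0}])

```text
clock: 13.4
tool_pos: [0.5739, -0.2758, 0.0701]
tcp_rot: [0.706, -0.706, 0.04, -0.04]
force: [0.3, -0.5, -2.2]
opening: 0.692
```

Emit:
jog_arm(commands=[{"offset":[0,0,-0.001],"yaw":0,"grip":0},{"offset":[0,0,0],"yaw":0,"grip":0}])

```text
clock: 13.6
tool_pos: [0.574, -0.2758, 0.0692]
tcp_rot: [0.706, -0.706, 0.04, -0.04]
force: [0.2, 0.5, -3.0]
opening: 0.688
```

Emit:
jog_arm(commands=[{"offset":[0,0,-0.001],"yaw":0,"grip":0},{"offset":[0,0,0],"yaw":0,"grip":0}])

```text
clock: 13.8
tool_pos: [0.5743, -0.276, 0.0685]
tcp_rot: [-0.706, 0.706, -0.04, 0.04]
force: [-0.4, -0.7, -2.1]
opening: 0.694
```

Emit:
jog_arm(commands=[{"offset":[0,0,-0.001],"yaw":0,"grip":0},{"offset":[0,0,0],"yaw":0,"grip":0}])

```text
clock: 14.0
tool_pos: [0.5744, -0.2759, 0.0682]
tcp_rot: [-0.706, 0.706, -0.04, 0.04]
force: [-1.9, 2.6, 3.8]
opening: 0.69
```

```bash
python3 -c "
from h import *
p,a=st();print(seatf(p))
crop('side',290,120,390,210,6,'pics/s16.png')"
```

```text
t 14.0 pos [ 0.5744 -0.2759  0.0682] jaw -6.5 tilt [ 0.001 -0.    -1.   ] F [-1.92  2.55  3.84] open 0.69 q [-0.63  0.42  1.69  0.    1.03 -0.51]
[-17.   -1.5]
```

View pics/s16.png

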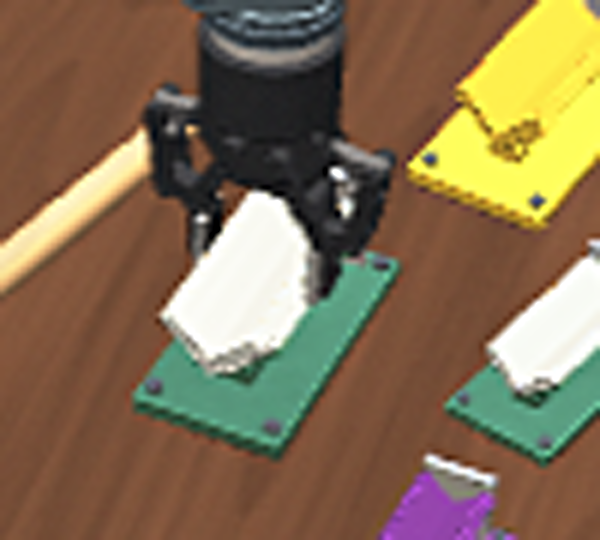

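Contact was at TCP z=0.068, 0.4 mm from the computed nested height. I'll open briefly so it seats itself, then regrip lightly.

Emit:
jog_arm(commands=[{"offset":[0,0,0],"yaw":0,"grip":0.5},{"offset":[0,0,0],"yaw":0,"grip":0.6},{"offset":[0,0,0],"yaw":0,"grip":0.6},{"offset":[0,0,0],"yaw":0,"grip":0.6}], force=25)

```text
clock: 14.45
tool_pos: [0.574, -0.2759, 0.0671]
tcp_rot: [-0.706, 0.706, -0.04, 0.04]
force: [-0.1, 0.5, 0.1]
opening: 0.802
```

```bash
python3 -c "
from h import *
p,a=st();print(seatf(p))
crop('side',290,120,390,210,6,'pics/s17.png')
f=lambda u,v:(u/6-.42+290,v/6-.42+120)
"
```

```text
t 14.45 pos [ 0.574  -0.2759  0.0671] jaw -6.47 tilt [-0. -0. -1.] F [-0.07  0.51  0.13] open 0.802 q [-0.63  0.42  1.69 -0.    1.03 -0.51]
[-17.   -1.9]
```

View pics/s17.png

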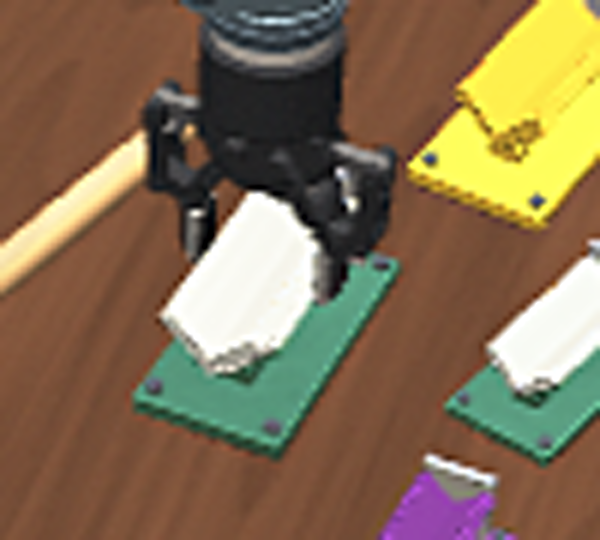

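Emit:
jog_arm(commands=[{"offset":[0,0,0.0005],"yaw":0,"grip":0.45},{"offset":[0,0,0],"yaw":0,"grip":0.35},{"offset":[0,0,0],"yaw":0,"grip":0.2},{"offset":[0,0,0],"yaw":0,"grip":0.2},{"offset":[-0.0001,-0.001,0],"yaw":0,"grip":0.2},{"offset":[-0.0002,-0.002,0],"yaw":0,"grip":0.2},{"offset":[-0.0002,-0.002,0],"yaw":0,"grip":0.2},{"offset":[-0.0002,-0.002,0],"yaw":0,"grip":0.2},{"offset":[-0.0002,-0.002,0],"yaw":0,"grip":0.2},{"offset":[-0.0002,-0.002,0],"yaw":0,"grip":0.2},{"offset":[-0.0001,-0.001,0],"yaw":0,"grip":0.2},{"offset":[0,0,0],"yaw":0,"grip":0.2}], force=20)

```text
clock: 15.7
tool_pos: [0.5732, -0.2865, 0.0681]
tcp_rot: [0.707, -0.705, 0.04, -0.04]
force: [2.2, 6.3, 3.8]
opening: 0.707
```

```bash
python3 -c "
from h import *
p,a=st();print(seatf(p))
crop('side',290,120,390,210,6,'pics/s18.png')
"
```

```text
t 15.7 pos [ 0.5732 -0.2865  0.0681] jaw -6.47 tilt [ 0.     0.003 -1.   ] F [2.23 6.27 3.78] open 0.707 q [-0.64  0.43  1.67  0.    1.04 -0.53]
[-6.4 -1.5]
```

View pics/s18.png

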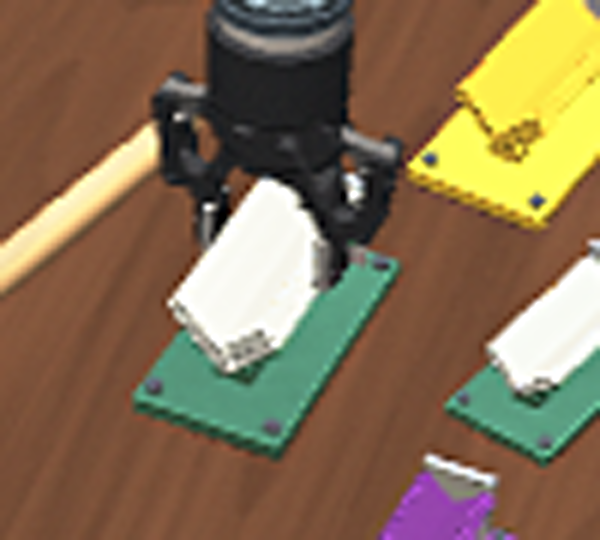

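Sliding with about 6 N of drag and 5–6 mm to go, so I'm continuing in small steps.

Emit:
jog_arm(commands=[{"offset":[-0.0001,-0.001,0],"yaw":0,"grip":0.2},{"offset":[-0.0001,-0.001,0],"yaw":0,"grip":0.2},{"offset":[-0.0001,-0.001,0],"yaw":0,"grip":0.2},{"offset":[0,0,0],"yaw":0,"grip":0.2}])

```text
clock: 16.15
tool_pos: [0.5729, -0.2893, 0.068]
tcp_rot: [0.707, -0.705, 0.04, -0.04]
force: [2.2, 6.3, 4.1]
opening: 0.705
```

Emit:
jog_arm(commands=[{"offset":[-0.0001,-0.001,0],"yaw":0,"grip":0.2},{"offset":[0,0,0],"yaw":0,"grip":0.2},{"offset":[-0.0001,-0.001,0],"yaw":0,"grip":0.2},{"offset":[0,0,0],"yaw":0,"grip":0.2}])

```text
clock: 16.55
tool_pos: [0.5727, -0.2913, 0.0681]
tcp_rot: [0.707, -0.705, 0.04, -0.04]
force: [2.5, 7.5, 5.2]
opening: 0.709
```

Emit:
jog_arm(commands=[{"offset":[-0.0001,-0.001,0],"yaw":0,"grip":0.2},{"offset":[0,0,0],"yaw":0,"grip":0.2}])

```text
clock: 16.75
tool_pos: [0.5726, -0.2922, 0.0681]
tcp_rot: [0.707, -0.705, 0.04, -0.04]
force: [2.9, 7.4, 5.1]
opening: 0.705
```

```bash
python3 -c "
from h import *
p,a=st();print(seatf(p))
crop('side',300,130,370,200,8,'pics/s19.png')
"
```

```text
t 16.75 pos [ 0.5726 -0.2922  0.0681] jaw -6.47 tilt [ 0.     0.003 -1.   ] F [2.93 7.43 5.14] open 0.705 q [-0.65  0.43  1.67  0.    1.04 -0.54]
[-0.6 -1.5]
```

View pics/s19.png

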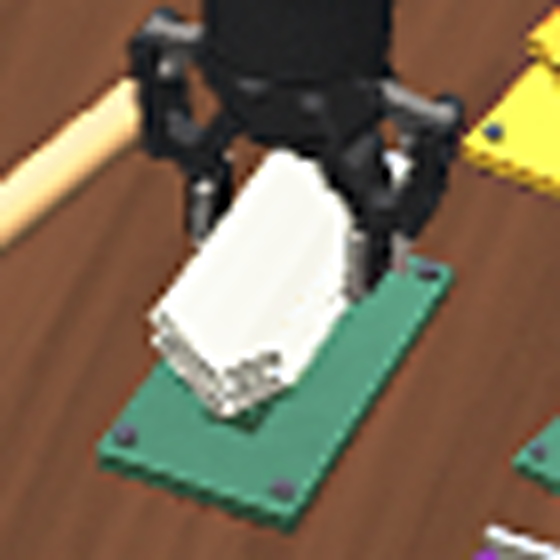

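Emit:
jog_arm(commands=[{"offset":[-0.0001,-0.0007,0],"yaw":0,"grip":0.2},{"offset":[0,0,0],"yaw":0,"grip":0.2}])

```text
clock: 17.0
tool_pos: [0.5725, -0.2929, 0.0681]
tcp_rot: [0.707, -0.705, 0.04, -0.04]
force: [2.7, 6.9, 4.6]
opening: 0.709
```

Emit:
jog_arm(commands=[{"offset":[-0.0001,-0.0007,0],"yaw":0,"grip":0.2},{"offset":[0,0,0],"yaw":0,"grip":0.2}])

```text
clock: 17.2
tool_pos: [0.5724, -0.2936, 0.068]
tcp_rot: [0.707, -0.705, 0.04, -0.04]
force: [1.8, 7.0, 3.8]
opening: 0.71
```

Emit:
jog_arm(commands=[{"offset":[-0.0001,-0.0007,0],"yaw":0,"grip":0.2},{"offset":[0,0,0],"yaw":0,"grip":0.2}])

```text
clock: 17.4
tool_pos: [0.5724, -0.2939, 0.0681]
tcp_rot: [0.707, -0.705, 0.04, -0.04]
force: [1.3, 9.1, 5.7]
opening: 0.711
```

Emit:
jog_arm(commands=[{"offset":[-0.0001,-0.0005,0],"yaw":0,"grip":0.2},{"offset":[0,0,0],"yaw":0,"grip":0.2}])

```text
clock: 17.6
tool_pos: [0.5724, -0.294, 0.0681]
tcp_rot: [0.708, -0.704, 0.04, -0.04]
force: [2.8, 9.9, 6.1]
opening: 0.71
```

Emit:
jog_arm(commands=[{"offset":[-0.0001,-0.0005,0],"yaw":0,"grip":0.2},{"offset":[0,0,0],"yaw":0,"grip":0.2}])

```text
clock: 17.8
tool_pos: [0.5724, -0.294, 0.068]
tcp_rot: [0.708, -0.704, 0.04, -0.04]
force: [2.7, 11.5, 5.7]
opening: 0.71
```

```bash
python3 -c "
from h import *
p,a=st();print(seatf(p))
"
```

```text
t 17.8 pos [ 0.5724 -0.294   0.068 ] jaw -6.47 tilt [ 0.     0.006 -1.   ] F [ 2.75 11.54  5.69] open 0.71 q [-0.65  0.44  1.67  0.01  1.04 -0.54]
[ 1.1 -1.5]
```

It bears: the TCP has stopped while the force rises to 11.5 N. I'll unload slightly and release.

Emit:
jog_arm(commands=[{"offset":[0,0.0005,0],"yaw":0,"grip":0.2},{"offset":[0,0,0],"yaw":0,"grip":0.45},{"offset":[0,0,0],"yaw":0,"grip":0.55},{"offset":[0,0,0],"yaw":0,"grip":0.7},{"offset":[0,0,0],"yaw":0,"grip":0.9},{"offset":[0,0,0],"yaw":0,"grip":1},{"offset":[0,0,0.005],"yaw":0,"grip":1},{"offset":[0,0,0.02],"yaw":0,"grip":1},{"offset":[0,0,0.04],"yaw":0,"grip":1},{"offset":[0,0,0.04],"yaw":0,"grip":1},{"offset":[0,0,0.04],"yaw":0,"grip":1},{"offset":[0,0,0],"yaw":0,"grip":1}])

```text
clock: 19.0
tool_pos: [0.5747, -0.2988, 0.2212]
tcp_rot: [-0.703, 0.709, -0.036, 0.044]
force: [1.3, 0.1, 0.3]
opening: 1.002
```

Emit:
jog_arm(commands=[{"offset":[-0.04,0,0.02],"yaw":0,"grip":1},{"offset":[-0.04,0,0.02],"yaw":0,"grip":1},{"offset":[-0.04,0,0.02],"yaw":0,"grip":1},{"offset":[-0.04,0.02,0],"yaw":0,"grip":1},{"offset":[-0.02,0.03,0],"yaw":0,"grip":1},{"offset":[0,0.04,0],"yaw":0,"grip":1},{"offset":[0,0.04,0],"yaw":0,"grip":1},{"offset":[0,0.04,0],"yaw":0,"grip":1},{"offset":[0,0,0],"yaw":0,"grip":1}])

```text
clock: 19.9
tool_pos: [0.3913, -0.1232, 0.2725]
tcp_rot: [0.706, -0.706, 0.038, -0.038]
force: [0.2, -0.1, -0.8]
opening: 1.004
```

```bash
python3 -c "
from h import *
p,a=st()
crop('side',300,130,370,200,8,'pics/s20.png')
crop('top',350,180,435,235,8,'pics/t20.png')
cv2.imwrite('pics/top20.png',camera('top')[:,:,::-1])
"
```

```text
t 19.9 pos [ 0.3913 -0.1232  0.2725] jaw -6.21 tilt [ 0.     0.001 -1.   ] F [ 0.16 -0.15 -0.82] open 1.004 q [-0.58 -0.39  2.11  0.    1.42 -0.48]
```

View pics/s20.png

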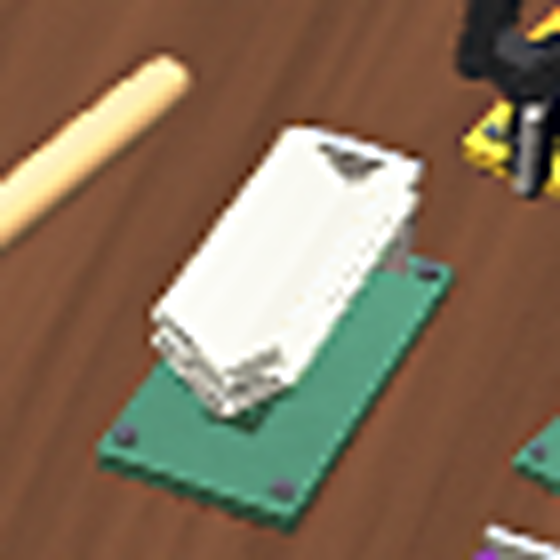

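View pics/t20.png

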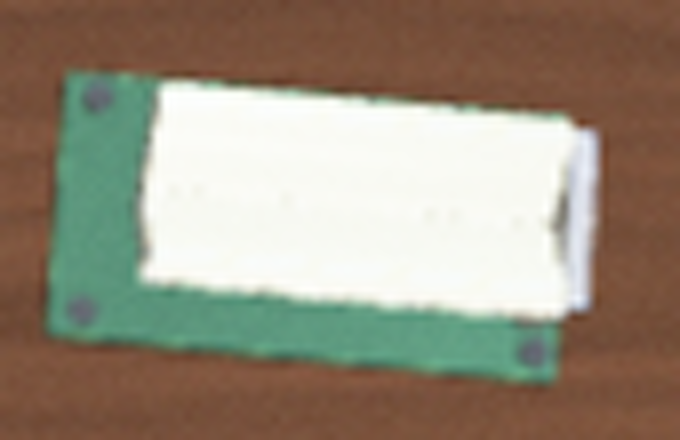

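View pics/top20.png

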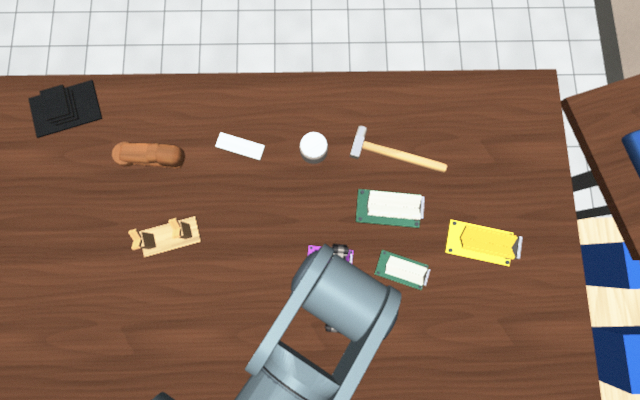

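```bash
python3 -c "
from h import *
t3=lambda x,y:(x/8-.4375+350,y/8-.4375+180)
for p in((160,80),(142,282),(574,121),(563,318)): print(p,seatf(pl('top',*t3(*p),.072)))
# twin initial, same procedure
for p in((152,88),(143,282),(565,131),(551,319)): print('twin0',p,seatf(pl('top',*t3(*p),.058)))
s=lambda x,y:(x/8-.4375+300,y/8-.4375+130)
for p,z in(((152,318),.071),((222,396),.040),((155,340),.057),((228,416),.026)): print('side',p,seatf(pl('side',*s(*p),z)))
"
```

```text
(160, 80) [-65.1  31.5]
(142, 282) [-66.2 -33.1]
(574, 121) [66.1 30.6]
(563, 318) [ 65.5 -32.1]
twin0 (152, 88) [-65.6  31.5]
twin0 (143, 282) [-64.1 -31.2]
twin0 (565, 131) [67.2 30. ]
twin0 (551, 319) [ 65.5 -30.8]
side (152, 318) [-66.9  30.7]
side (222, 396) [-65.9  -0.8]
side (155, 340) [-64.4  30.5]
side (228, 416) [-62.1  -2. ]
```

```bash
python3 -c "
from h import *
d=np.array([np.cos(np.radians(-96.4)),np.sin(np.radians(-96.4))]);n=np.array([-d[1],d[0]])
im=camera('side')[:,:,::-1]; x0,y0=315,162
c=cv2.resize(im[y0:y0+25,x0:x0+30],None,fx=20,fy=20,interpolation=cv2.INTER_CUBIC)
def P(al,ac,z):
  q=proj('side',[*(np.array([.574,-.293])+al*d+ac*n),z]); return np.round((q-[x0,y0]+.475)*20,0)
for lab,dz in(('twin',.026),('loose',.0401)):
  print(lab,[P(-.065,a,dz+z) for a,z in((.0311,.0311),(0,0),(-.0311,.0311))], 'if 3mm back',P(-.068,0,dz))
cv2.imwrite('pics/s21.png',c)
"
```

```text
twin [array([ 83., 211.]), array([252., 408.]), array([430., 327.])] if 3mm back [244. 419.]
loose [array([ 84., 147.]), array([253., 346.]), array([433., 263.])] if 3mm back [246. 357.]
```

View pics/s21.png

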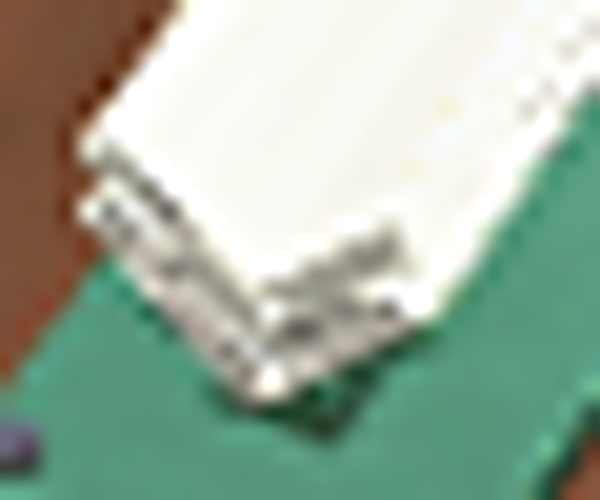

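The near-end corners are within about 8/20 px of a flush prediction: twin (80,205) and loose (82,145), against predicted (83,211) and (84,147). It is nested and flush, so I'm handing in.

```bash
python3 -c "
from cell import *
hand_in()"
```

```text
the job is handed in; nothing more can be done
```

The loose angle is nested in the twin in the larger green cradle, bearing on the end plate with both ends flush. I handed the job in at about 20 s on the clock.

- **Rolling:** I gripped the upright leg, set the heel just off the V's middle, and opened slowly so the angle rolled in open side up. It then sat let go, with the fingers fully open for about 0.3 s.
- **Nesting:** I retook it by its outer leg corners, with the fingertips about 9 mm below the edge line so nothing came between the angles. Contact in the twin came 0.4 mm from the computed height.
- **Sliding:** The last few millimetres went in 0.5–1 mm steps. The tool stopped moving while the wrist force rose from about 7 N drag to 11.5 N. I then unloaded it slightly, released and moved clear.

**Last checks:**
- The top view puts the loose angle's middle within about 0.5 mm of the twin's.
- My first corner readings in the side view suggested a 3 mm offset between the near ends. A closer crop did not bear that out: the corners fell within about 0.4 px (roughly 2 mm) of where a flush end should appear, and both angles were off by about the same amount.
- A final top picture showed the four bystanders where they started, judged by eye.

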